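Set out lapped valve plates in stage order

TASK

Set the four lapped valve plates out on the kit board in stage order, one to a cork pad: the largest on the pad next to the brass alignment pin, then each next smaller one on the next pad, down to the smallest next to the black reed stop. Lay each flat in the middle of its pad, set down gently and never dropped, and leave the pin and the reed stop where they are.

Things in the scene. Friction and masses are not known exactly. Their poses are not given: they have to be found in the camera images.
- plate_a: the largest (first stage) valve plate: loose polished steel disc, 63 mm diameter, 16 mm thick, lying flat on the slate shelf, with a ring of round gas ports and a stud hole seen as dark spots. All four plates are equally thick and differ in diameter (63, 52, 41 and 30 mm; 0.06 to 0.37 kg). Origin: centre of its underside, z up
- plate_b: the second largest valve plate: loose polished steel disc, 52 mm diameter, 16 mm thick, lying flat on the slate shelf, with a ring of round gas ports and a stud hole seen as dark spots. All four plates are equally thick and differ in diameter (63, 52, 41 and 30 mm; 0.06 to 0.37 kg). Origin: centre of its underside, z up
- plate_c: the third largest valve plate: loose polished steel disc, 41 mm diameter, 16 mm thick, lying flat on the slate shelf, with a ring of round gas ports and a stud hole seen as dark spots. All four plates are equally thick and differ in diameter (63, 52, 41 and 30 mm; 0.06 to 0.37 kg). Origin: centre of its underside, z up
- plate_d: the smallest (fourth stage) valve plate: loose polished steel disc, 30 mm diameter, 16 mm thick, lying flat on the slate shelf, with a ring of round gas ports and a stud hole seen as dark spots. All four plates are equally thick and differ in diameter (63, 52, 41 and 30 mm; 0.06 to 0.37 kg). Origin: centre of its underside, z up
- pad_1: one of four identical fixed round cork pads, 72 mm diameter, 3 mm thick, in one straight row at 82 mm between centres on an aluminium kit board (fixed, 92 x 446 mm, 10 mm thick, lying on the shelf, its top at z = 0.010). The pad numbers are shuffled at every start and say nothing of its place in the row. Origin: centre of its underside; its top is 3 mm higher (z = 0.013)
- pad_2: one of four identical fixed round cork pads, 72 mm diameter, 3 mm thick, in one straight row at 82 mm between centres on an aluminium kit board (fixed, 92 x 446 mm, 10 mm thick, lying on the shelf, its top at z = 0.010). The pad numbers are shuffled at every start and say nothing of its place in the row. Origin: centre of its underside; its top is 3 mm higher (z = 0.013)
- pad_3: one of four identical fixed round cork pads, 72 mm diameter, 3 mm thick, in one straight row at 82 mm between centres on an aluminium kit board (fixed, 92 x 446 mm, 10 mm thick, lying on the shelf, its top at z = 0.010). The pad numbers are shuffled at every start and say nothing of its place in the row. Origin: centre of its underside; its top is 3 mm higher (z = 0.013)
- pad_4: one of four identical fixed round cork pads, 72 mm diameter, 3 mm thick, in one straight row at 82 mm between centres on an aluminium kit board (fixed, 92 x 446 mm, 10 mm thick, lying on the shelf, its top at z = 0.010). The pad numbers are shuffled at every start and say nothing of its place in the row. Origin: centre of its underside; its top is 3 mm higher (z = 0.013)
- alignment_pin: brass alignment pin standing loose on its 22 mm round foot at one end of the kit board (either end), in line with the pads and 72 mm from the centre of the nearest pad; 12 mm shank, 42 mm tall, 55 g. Origin: centre of its underside, z up
- reed_stop: black acetal reed stop, a small stepped bar lying loose across the other end of the kit board, in line with the pads and 72 mm from the nearest pad centre; 60 mm long (its x axis, across the row), 16 mm wide, 8 mm high, 14 g. Origin: centre of its underside
There are look-alikes about, which are no part of the job. Leave any orange look-alike of the plate_c alone. Leave any red look-alike of the plate_b alone.

How it is judged:
At the end, for the whole second after the job is handed in: Each of the four plates lies flat and at rest on a cork pad, its centre within 12 mm of the pad centre, in order of diameter from the largest on the pad next to the brass pin to the smallest next to the reed stop; the pin still stands and pin and reed stop are within 10 mm of where they began ((horizontal distance between plate_a and pad_1 below 0.012 m or horizontal distance between plate_a and pad_2 below 0.012 m or horizontal distance between plate_a and pad_3 below 0.012 m or horizontal distance between plate_a and pad_4 below 0.012 m) and horizontal distance between plate_a and alignment_pin between 0.047 and 0.097 m and height (world z) of plate_a between 0.0105 and 0.0155 m and angle between each of plate_a, plate_b, plate_c, plate_d's own z axis and vertical below 0.1 rad and linear speed of each of plate_a, plate_b, plate_c, plate_d below 0.02 m/s and angular speed of each of plate_a, plate_b, plate_c, plate_d below 0.2 rad/s and (horizontal distance between plate_b and pad_1 below 0.012 m or horizontal distance between plate_b and pad_2 below 0.012 m or horizontal distance between plate_b and pad_3 below 0.012 m or horizontal distance between plate_b and pad_4 below 0.012 m) and horizontal distance between plate_b and alignment_pin between 0.129 and 0.179 m and height (world z) of plate_b between 0.0105 and 0.0155 m and (horizontal distance between plate_c and pad_1 below 0.012 m or horizontal distance between plate_c and pad_2 below 0.012 m or horizontal distance between plate_c and pad_3 below 0.012 m or horizontal distance between plate_c and pad_4 below 0.012 m) and horizontal distance between plate_c and alignment_pin between 0.211 and 0.261 m and height (world z) of plate_c between 0.0105 and 0.0155 m and (horizontal distance between plate_d and pad_1 below 0.012 m or horizontal distance between plate_d and pad_2 below 0.012 m or horizontal distance between plate_d and pad_3 below 0.012 m or horizontal distance between plate_d and pad_4 below 0.012 m) and horizontal distance between plate_d and alignment_pin between 0.293 and 0.343 m and height (world z) of plate_d between 0.0105 and 0.0155 m and distance of each of alignment_pin, reed_stop from where it was at the start of the episode below 0.01 m and angle between alignment_pin's own z axis and vertical below 0.2 rad); the robot touches nothing.
It fails at once if a plate is dropped (falls freely by more than about 10 mm) ((contact force between plate_a and anything else below 0.01 N and linear speed of plate_a above 0.45 m/s) or (contact force between plate_b and anything else below 0.01 N and linear speed of plate_b above 0.45 m/s) or (contact force between plate_c and anything else below 0.01 N and linear speed of plate_c above 0.45 m/s) or (contact force between plate_d and anything else below 0.01 N and linear speed of plate_d above 0.45 m/s)).
It fails at once if the alignment pin is shifted by more than 10 mm or tipped (distance of alignment_pin from where it was at the start of the episode above 0.01 m or angle between alignment_pin's own z axis and vertical above 0.2 rad).
It fails at once if the reed stop is shifted by more than 10 mm (distance of reed_stop from where it was at the start of the episode above 0.01 m).
It also fails if it takes over 88 s, if anything falls off the work surface, if the arm or the gripper's body presses on something with over 40 N, if the wrist force passes 120 N, or if a joint passes its speed limit or range.

ROBOT

A 6-joint arm with a two-finger parallel gripper is mounted at the origin on the work surface. World frame = base frame: x ahead of the robot, y to its left, z up, the work surface at z = 0. Lengths are in m, angles in rad, forces in N, time in s.
With the tool pointing down it reaches from about 0.3 to 0.875 m from the base axis. Payload 6.4 kg.
Tool frame: the origin (TCP) lies where the fingers leave the gripper's body, on its centre line; the fingertips stand 73 mm ahead of it and the grasp point (between the pads) lies 54 mm ahead of it; z points along the fingers, y is the line along which they close (so a half turn about z gives the same grasp; the last joint's range is limited). The gripper opens to 85 mm and grips with 20 to 120 N. Pads are 22 mm wide; open, the fingers measure 114 mm over their backs; the gripper's body (76 mm by 85 mm) begins 54 mm behind the grasp point. The pads swing forward as they close: fully open they stand 13 mm farther back than shut.
Start: joints at [-1.353, 0.181, 1.607, -0, 1.354, -0.206], TCP at [0.236, -0.524, 0.304] pointing down, gripper open.
Joint ranges: [-2.99, 2.99], [-0.89, 2.07], [0.3, 2.58], [-1.14, 4.28], [0, 2.63], [-3.12, 3.12]. Speed limits (rad/s): [2.57, 2.57, 3.01, 3.14, 3.14, 3.14].

INTERFACE

Orientations are given as a unit quaternion [x, y, z, w].
In Python, from rig import monitor, imaging, bot gives the robot as it stands.
- The arm moves only by the tool carry_out, never from a script. Its argument "plan" is a list of rows, each a list of 2 entries, a list of its own where there are three numbers: the shift along the tool's x, y, z in m, then the turn about the tool's z in rad. In form: [[[dx, dy, dz], roll], ...]. A call has 1 to 8 rows; each row shifts and turns the commanded pose from where the row before left it, along the tool's axes as they then stand; what a row does not reach is not made up. A row lasts 1/8 s, in which the tool goes at most 62.5 mm and 10.7 degrees, less where a joint would pass 70% of its speed; a pose out of reach is approached as far as the arm can. A call with a gripper value outside its range is refused whole. "hand" is the closure, from -1 (fully open) to 1 (shut), set as the call begins (left out, the last holds). The fingers move at their own pace and stop on an object; the grip force is fixed at half the most. Time passes only in rows, so rows that do not move let the fingers close. It gives the time, the measured TCP pose, the force, the opening and the grip force at its end, in the units of the state.
- monitor.get_state(): the state, without advancing time (a new reading comes with each control period).
- imaging.capture(name): name is "scene" or "top" or "wrist"; returns the picture (420x560x3 uint8, red, green, blue); there is no depth.
- imaging.camera_info(name): a dict with "fovy" (degrees; the focal length in pixels is half the picture's height over the tangent of half this angle, whatever the lens; pixels are square), "cx", "cy" (the principal point, pixels), "dist" ([k1, k2, p1, p2, k3] as OpenCV has them; the pictures are not rectified), "camera_from_world" (4x4, takes a point from world to camera coordinates); the wrist camera has in their place "T_tool_cam" (4x4, takes a point from camera to tool coordinates, whose origin is the TCP and whose axes are the flange's). Camera axes: x right, y down, z forward; pixel columns grow to the right and rows downward; lengths in m; the calibration is good to about 2 mm. A picture is of the moment at which its call begins: read the wrist's pose just before it. camera_info takes no time and is no camera call.
- bot.hand_in(): hands the job in; it is judged then, once.
The state is a dict: "time_s": time; "joint_pos": joint angles; "qvel": joint speeds; "effort": joint torques, N m; "tcp_pos": TCP position; "tcp_rot": TCP orientation; "wrist_force": force on the tool from outside, world axes, zero at the start; "wrist_torque": the same for the moment, N m; "grip_width": finger opening in m; "finger_force": force on a finger pad.
Only numpy, scipy, OpenCV 4.12 (cv2) and the standard library are available. Lean on these libraries where they do the work, as an engineer would, in place of code of your own. Each camera call takes 0.05 s, during which the arm holds its last target. There are 200 camera calls.

## Working session

There is one attempt and no reset: what is moved stays moved. The work goes in short steps, Python scripts to look and compute and a tool call to move; the robot and the scene stay as the last step left them, time stands still between calls to the robot, and variables do not carry over. Pictures are saved under pics/ and viewed, at most 14 in all, crops included, and the job is handed in when it is done.

Besides the shell and the picture viewer there is one more tool, called after "Request:" as name(argument=value, ...) on one line, values as JSON. carry_out: Moves the arm, as the interface text tells. Its arguments: {"type":"object","properties":{"plan":{"type":"array"},"hand":{"type":"number"}},"required":["plan"]}

```bash
mkdir -p pics; ls; python3 - <<'E'
from rig import monitor, imaging
import cv2
for n in("scene","top"):
    im=imaging.capture(n); cv2.imwrite(f"pics/{n}0.png",im[:,:,::-1]); print(n,imaging.camera_info(n))
print(imaging.camera_info("wrist")); print(monitor.get_state())
E
```

```text
pics
scene {'fovy': 54.8485044620643, 'cx': 276.34606386092986, 'cy': 208.63906954745156, 'dist': array([-0.0104242,  0.       ,  0.       ,  0.       ,  0.       ]), 'camera_from_world': array([[ 0.83974856,  0.54293351,  0.00675006, -0.4411027 ],
       [ 0.37084355, -0.56441003, -0.73750687, -0.15513793],
       [-0.3966074 ,  0.62182354, -0.6753059 ,  0.98257177],
       [ 0.        ,  0.        ,  0.        ,  1.        ]])}
top {'fovy': 49.530379324251584, 'cx': 270.7674469186033, 'cy': 207.47928204194588, 'dist': array([0.02575594, 0.        , 0.        , 0.        , 0.        ]), 'camera_from_world': array([[ 0.02412288, -0.999658  ,  0.01009808,  0.00160749],
       [-0.99415759, -0.02505072, -0.10499117,  0.55183783],
       [ 0.10520823, -0.00750639, -0.99442188,  0.86080835],
       [ 0.        ,  0.        ,  0.        ,  1.        ]])}
{'fovy': 60.66485847152704, 'cx': 277.80625446478405, 'cy': 208.1213187623546, 'dist': array([-0.03423967,  0.        ,  0.        ,  0.        ,  0.        ]), 'T_tool_cam': array([[ 5.87614806e-04, -9.64274941e-01, -2.64902797e-01,
    
[... 285 characters left out ...]
_s': 0.1, 'joint_pos': array([-1.35328076e+00,  1.81498097e-01,  1.60787915e+00, -9.75720062e-06,
        1.35380341e+00, -2.06297172e-01]), 'qvel': array([-0.00045875, -0.00162119, -0.00311178,  0.00304603, -0.00198702,
       -0.0005421 ]), 'effort': array([ 6.83180115e-04, -4.45877087e+01, -3.52237308e+01, -1.08269346e-04,
        4.08401334e-03, -2.47069403e-05]), 'tcp_pos': array([ 0.23639536, -0.52374942,  0.30307047]), 'tcp_rot': array([ 9.77631206e-01,  2.10324974e-01, -9.21696482e-06, -7.93961049e-04]), 'wrist_force': array([-0.58052406,  0.93158656,  0.89231634]), 'wrist_torque': array([ 0.01328858, -0.00466192, -0.00510912]), 'finger_force': 0.0, 'grip_width': 0.08555588269163258}
```

View pics/top0.png

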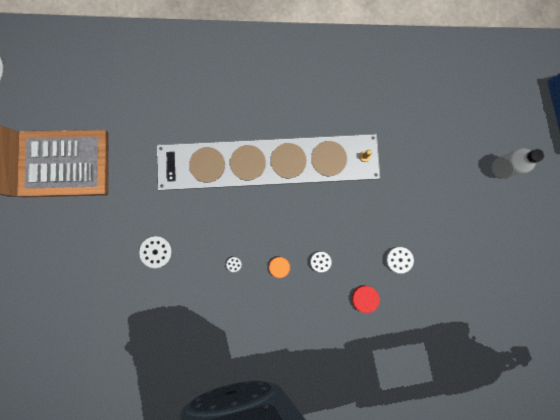

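View pics/scene0.png

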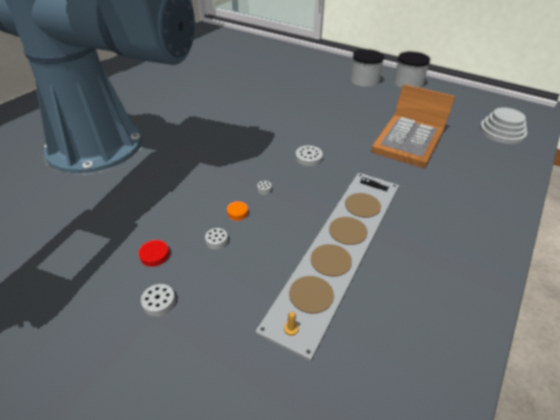

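The top view shows four steel discs at about (155,252), (400,260), (321,262) and (234,264). The pads are at (207,165), (248,162), (289,160) and (329,158), the pin at (366,156) and the reed stop at (171,166). The look-alikes are the orange disc at (279,267) and the red one at (366,299). Next I'll measure them.

```bash
cat > h.py <<'E'
import numpy as np, cv2
from rig import monitor, imaging
from scipy.spatial.transform import Rotation as R
def cam(name, st=None):
    i=imaging.camera_info(name); f=210/np.tan(np.radians(i["fovy"]/2))
    K=np.array([[f,0,i["cx"]],[0,f,i["cy"]],[0,0,1]])
    if name=="wrist":
        T=np.eye(4); T[:3,:3]=R.from_quat(st["tcp_rot"]).as_matrix(); T[:3,3]=st["tcp_pos"]; W=T@i["T_tool_cam"]
    else: W=np.linalg.inv(i["camera_from_world"])
    return K,np.array(i["dist"]),W
def ray(c,px,z):
    K,d,W=c; u=cv2.undistortPoints(np.array(px,float).reshape(-1,1,2),K,d)[:,0]
    v=np.c_[u,np.ones(len(u))]@W[:3,:3].T; o=W[:3,3]
    return (o+v*((z-o[2])/v[:,2])[:,None])[:,:2]
def blobs(mask,c,z,amin=60,amax=20000):
    out=[]
    m=cv2.morphologyEx(mask.astype(np.uint8),cv2.MORPH_CLOSE,np.ones((3,3)))
    for k in cv2.findContours(m,cv2.RETR_EXTERNAL,cv2.CHAIN_APPROX_NONE)[0]:
        a=cv2.contourArea(k)
        if not amin<a<amax: continue
        p=ray(c,k[:,0,:],z).astype(np.float32)
        (x,y),r=cv2.minEnclosingCircle(p*1000); A=cv2.contourArea(p*1000)
        M=cv2.moments(p*1000); M2=cv2.moments(k)
        out.append(dict(px=(M2["m10"]/M2["m00"],M2["m01"]/M2["m00"]),xy=(M["m10"]/M["m00"]/1000,M["m01"]/M["m00"]/1000),d=2*np.sqrt(A/np.pi),r2=2*r))
    return out
def show(t,bs):
    for b in bs: print(t,"px %.0f %.0f"%b["px"],"xy %.4f %.4f"%b["xy"],"deq %.1f denc %.1f mm"%(b["d"],b["r2"]))
E
cat > m.py <<'E'
from h import *
for n in("top","scene"):
    im=imaging.capture(n); c=cam(n); hsv=cv2.cvtColor(im,cv2.COLOR_RGB2HSV); H,S,V=[hsv[...,i].astype(int) for i in range(3)]
    show(n+" steel",blobs((S<40)&(V>130),c,.016,amax=3000))
    show(n+" cork",blobs((H>8)&(H<25)&(S>60)&(V>90)&(S<170),c,.013,amin=300,amax=4000))
    show(n+" brass",blobs((H>12)&(H<28)&(S>170)&(V>100),c,.0,amin=10,amax=400))
    show(n+" black",blobs((V<40),c,.008+.010,amin=50,amax=400))
E
python3 m.py
```

```text
top steel px 234 264 xy 0.4394 0.0848 deq 29.3 denc 31.5 mm
top steel px 321 262 xy 0.4489 -0.0860 deq 40.3 denc 42.3 mm
top steel px 400 260 xy 0.4562 -0.2412 deq 51.7 denc 53.7 mm
top steel px 155 252 xy 0.4602 0.2394 deq 62.5 denc 64.3 mm
top steel px 522 162 xy 0.6575 -0.4850 deq 35.9 denc 47.8 mm
top cork px 280 267 xy 0.4358 -0.0050 deq 39.3 denc 43.1 mm
top cork px 207 164 xy 0.6371 0.1456 deq 67.7 denc 70.2 mm
top cork px 247 162 xy 0.6438 0.0641 deq 67.7 denc 70.0 mm
top cork px 288 160 xy 0.6500 -0.0175 deq 67.9 denc 69.8 mm
top cork px 329 158 xy 0.6565 -0.0991 deq 67.6 denc 70.0 mm
top brass px 276 266 xy 0.4384 0.0016 deq 25.4 denc 37.5 mm
scene steel px 156 298 xy 0.4570 -0.2435 deq 53.4 denc 59.1 mm
scene steel px 215 236 xy 0.4501 -0.0892 deq 43.9 denc 53.3 mm
scene steel px 264 186 xy 0.4419 0.0798 deq 32.9 denc 43.4 mm
scene steel px 308 154 xy 0.4619 0.2334 deq 67.3 denc 79.5 mm
scene steel px 408 135 xy 0.6274 0.4428 deq 119.6 denc 164.0 mm
scene steel px 505 124 xy 0.8197 0.6327 deq 140.5 denc 192.4 mm
scene steel px 408 76 xy 0.5141 0.7649 deq 67.1 denc 117.3 mm
scene steel px 363 75 xy 0.3936 0.6940 deq 75.8 denc 138.4 mm
scene steel px 390 64 xy 0.4309 0.8237 deq 46.0 denc 60.2 mm
scene steel px 288 39 xy 0.0109 0.8243 deq 164.0 denc 620.3 mm
scene cork px 311 294 xy 0.6572 -0.1019 deq 68.4 denc 70.1 mm
scene cork px 331 260 xy 0.6508 -0.0204 deq 68.0 denc 70.1 mm
scene cork px 348 230 xy 0.6445 0.0611 deq 67.7 denc 70.1 mm
scene cork px 363 205 xy 0.6383 0.1422 deq 66.9 denc 69.2 mm
scene brass px 291 326 xy 0.6564 -0.1617 deq 18.7 denc 33.7 mm
scene brass px 237 210 xy 0.4301 0.0021 deq 42.8 denc 50.6 mm
scene black px 413 59 xy 0.4847 0.8972 deq 94.5 denc 102.8 mm
scene black px 368 57 xy 0.3497 0.8329 deq 95.6 denc 109.7 mm
```

```bash
python3 -c "
import cv2
a=cv2.imread('pics/top0.png')[125:320,120:420]; cv2.imwrite('pics/crop1.png',cv2.resize(a,None,fx=2.6,fy=2.6,interpolation=cv2.INTER_CUBIC))"
```

```text
(no output)
```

View pics/crop1.png

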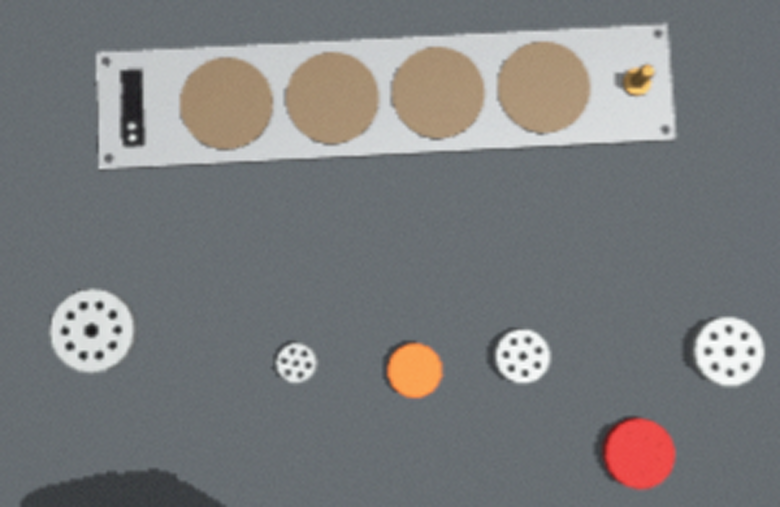

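The crop confirms four perforated steel discs. Measured diameters are 62.5, 51.7, 40.3 and 29.3 mm, which match A, B, C and D. The orange (279,267) and red (366,299) discs are plain and will be left alone. The pin is at the right end, so A goes to the pad at y≈-0.10 and D to the one at y≈+0.14. I'll turn the gripper so it closes across the row.

Request:
carry_out(plan=[[[0,0,0],-0.153],[[0,0,0],-0.153],[[0,0,0],-0.153],[[0,0,0],-0.153],[[0,0,0],-0.153],[[0,0,0],-0.153],[[0,0,0],-0.153],[[0,0,0],-0.153]], hand=-1)

```text
time_s: 1.2
tcp_pos: [0.2364, -0.524, 0.3036]
tcp_rot: [0.678, 0.736, 0.0, -0.0]
wrist_force: [-0.6, -0.0, 0.3]
grip_width: 0.0853
finger_force: 0.0
```

```bash
cat > go.py <<'E'
# usage: go.py x y z -> shift in tool axes (mm) from the measured pose
import sys; from h import *
s=monitor.get_state(); t=np.array(sys.argv[1:4],float); M=R.from_quat(s["tcp_rot"]).as_matrix()
print("t %.2f"%s["time_s"],"tcp",s["tcp_pos"].round(4),"yaw_y %.1f"%np.degrees(np.arctan2(M[1,1],M[0,1])),"shift mm",(M.T@(t-s["tcp_pos"])*1000).round(1))
E
python3 go.py .4495 -.0876 .2
```

```text
t 1.20 tcp [ 0.2364 -0.524   0.3036] yaw_y 4.7 shift mm [417.4 248.1 103.8]
```

Request:
carry_out(plan=[[[0.052,0.031,0.006],0],[[0.052,0.031,0.006],0],[[0.052,0.031,0.006],0],[[0.052,0.031,0.006],0],[[0.052,0.031,0.006],0],[[0.052,0.031,0.006],0],[[0.052,0.031,0.006],0],[[0.052,0.031,0.006],0]])

```text
time_s: 2.2
tcp_pos: [0.4523, -0.0884, 0.2559]
tcp_rot: [0.679, 0.734, 0.0, 0.0]
wrist_force: [1.3, -0.9, 0.4]
grip_width: 0.0855
finger_force: 0.0
```

Request:
carry_out(plan=[[[0,0,0],0],[[0,0,0],0]])

```text
time_s: 2.45
tcp_pos: [0.4516, -0.0902, 0.2558]
tcp_rot: [0.679, 0.734, -0.0, -0.0]
wrist_force: [-0.3, 0.3, 0.5]
grip_width: 0.0856
finger_force: 0.0
```

```bash
python3 go.py .4495 -.0876 .08; cat > w.py <<'E'
import sys; from h import *
s=monitor.get_state(); im=imaging.capture("wrist"); c=cam("wrist",s)
cv2.imwrite(f"pics/{sys.argv[1]}.png",im[:,:,::-1]); hsv=cv2.cvtColor(im,cv2.COLOR_RGB2HSV); H,S,V=[hsv[...,i].astype(int) for i in range(3)]
show("steel",blobs((S<40)&(V>130),c,float(sys.argv[2]) if len(sys.argv)>2 else .016,amin=300,amax=60000))
show("cork",blobs((H>8)&(H<25)&(S>60)&(V>90)&(S<170),c,.013,amin=800,amax=60000))
E
python3 w.py w1
```

```text
t 2.45 tcp [ 0.4516 -0.0902  0.2558] yaw_y 4.5 shift mm [  2.8  -1.9 175.8]
steel px 68 411 xy 0.2430 -0.3539 deq 33.1 denc 51.1 mm
steel px 487 411 xy 0.6973 -0.3174 deq 33.2 denc 50.4 mm
steel px 505 191 xy 0.6589 -0.0922 deq 176.9 denc 321.2 mm
cork px 499 213 xy 0.6557 -0.0980 deq 70.2 denc 71.6 mm
cork px 514 122 xy 0.6492 -0.0167 deq 70.2 denc 71.7 mm
cork px 524 30 xy 0.6402 0.0561 deq 58.2 denc 71.2 mm
```

View pics/w1.png

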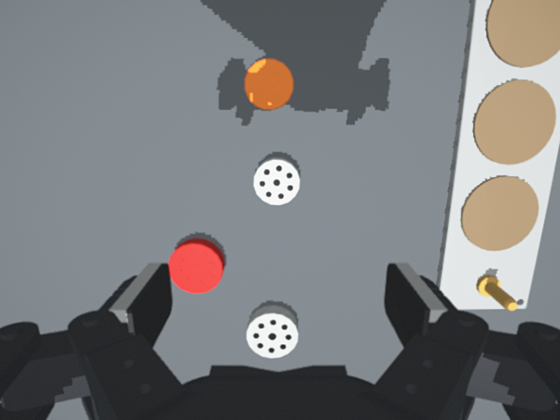

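The wrist view shows C at (276,182), with orange at (269,84), red at (196,266) and B at (272,335). The slate is bright here, so I'll raise the threshold.

```bash
sed -i 's/V>130/V>195/' w.py; python3 w.py w1b
```

```text
steel px 272 335 xy 0.4569 -0.2395 deq 50.4 denc 51.7 mm
steel px 276 181 xy 0.4493 -0.0844 deq 39.7 denc 40.9 mm
steel px 501 172 xy 0.6481 -0.0733 deq 155.0 denc 283.6 mm
cork px 500 212 xy 0.6557 -0.0980 deq 70.1 denc 71.5 mm
cork px 514 120 xy 0.6492 -0.0167 deq 70.2 denc 71.7 mm
cork px 524 29 xy 0.6404 0.0556 deq 57.6 denc 70.7 mm
```

```bash
python3 - <<'E'
from h import *
i=imaging.camera_info("wrist"); f=210/np.tan(np.radians(i["fovy"]/2)); T=np.linalg.inv(i["T_tool_cam"])
for z in(.040,.05,.06,.073,.086):
  for x in(.011,-.011):
    p=T@[x,-.0428,z,1]; print(z,x,(f*p[0]/p[2]+i["cx"]).round(),(f*p[1]/p[2]+i["cy"]).round())
im=cv2.imread("pics/w1.png")[240:400,60:260]; cv2.imwrite("pics/crop2.png",cv2.resize(im,None,fx=3,fy=3))
E
python3 go.py .4493 -.0855 .08
```

```text
0.04 0.011 151.0 284.0
0.04 -0.011 157.0 341.0
0.05 0.011 161.0 271.0
0.05 -0.011 166.0 324.0
0.06 0.011 169.0 260.0
0.06 -0.011 173.0 310.0
0.073 0.011 178.0 247.0
0.073 -0.011 181.0 294.0
0.086 0.011 185.0 237.0
0.086 -0.011 188.0 281.0
t 2.55 tcp [ 0.4515 -0.0914  0.256 ] yaw_y 4.3 shift mm [  6.1  -1.7 176. ]
```

View pics/crop2.png

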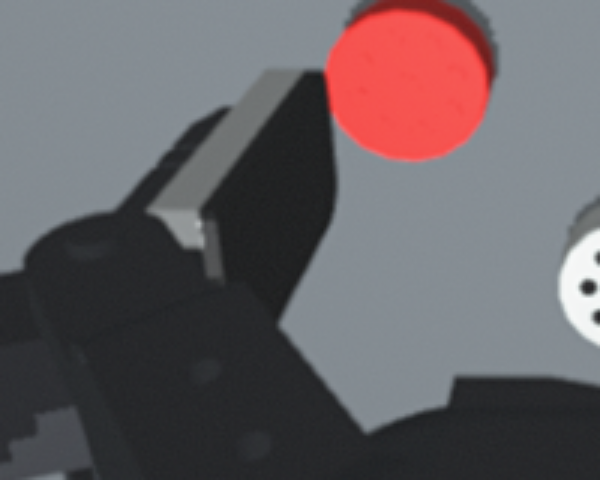

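The crop shows the left open fingertip edge at about (168,263)–(172,307). That puts the tips 60 mm ahead of the TCP when open, and therefore 73 mm when shut.

Request:
carry_out(plan=[[[0.006,-0.002,0.03],0],[[0,0,0.04],0],[[0,0,0.04],0],[[0,0,0.03],0],[[0,0,0.02],0],[[0,0,0.01],0],[[0,0,0],0],[[0,0,0],0]])

```text
time_s: 3.55
tcp_pos: [0.4499, -0.0852, 0.0868]
tcp_rot: [0.68, 0.734, 0.0, 0.001]
wrist_force: [-0.5, 0.7, -0.4]
grip_width: 0.0853
finger_force: 0.0
```

```bash
python3 go.py .4493 -.0855 .073
```

```text
t 3.55 tcp [ 0.4499 -0.0852  0.0868] yaw_y 4.4 shift mm [-0.3 -0.6 13.8]
```

Request:
carry_out(plan=[[[0,0,0.008],0],[[0,0,0.006],0],[[0,0,0],0],[[0,0,0],0]])

```text
time_s: 4.05
tcp_pos: [0.4493, -0.0844, 0.0718]
tcp_rot: [0.679, 0.734, -0.0, -0.0]
wrist_force: [-0.8, -0.1, -0.1]
grip_width: 0.0856
finger_force: 0.0
```

Request:
carry_out(plan=[[[0,0,0],0],[[0,0,0],0],[[0,0,0],0],[[0,0,0],0],[[0,0,0],0],[[0,0,0],0]], hand=1)

```text
time_s: 4.8
tcp_pos: [0.4495, -0.0845, 0.0724]
tcp_rot: [0.679, 0.734, 0.0, 0.0]
wrist_force: [-1.8, 0.9, 5.5]
grip_width: 0.0386
finger_force: 59.6
```

Request:
carry_out(plan=[[[0,0,-0.005],0],[[0,0,-0.015],0],[[0,0,-0.02],0],[[0,0,-0.02],0],[[0,0,0],0],[[0,0,0],0]])

```text
time_s: 5.55
tcp_pos: [0.4491, -0.0844, 0.1318]
tcp_rot: [0.679, 0.734, -0.0, -0.0]
wrist_force: [-0.8, -0.1, -1.5]
grip_width: 0.0388
finger_force: 60.4
```

```bash
python3 go.py .644 .063 .14; python3 -c "
from rig import imaging;import cv2
cv2.imwrite('pics/s1.png',imaging.capture('scene')[120:330,120:400,::-1])"
```

```text
t 5.55 tcp [ 0.4491 -0.0844  0.1318] yaw_y 4.4 shift mm [131.9 205.7  -8.2]
```

View pics/s1.png

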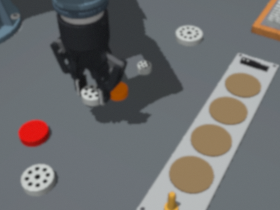

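C is held in the gripper (crop pixel 92,95). Now carry it to the third pad from the pin.

Request:
carry_out(plan=[[[0.01,0.016,-0.008],0],[[0.02,0.031,0],0],[[0.024,0.037,0],0],[[0.024,0.037,0],0],[[0.024,0.037,0],0],[[0.02,0.031,0],0],[[0.01,0.017,0],0],[[0,0,0],0]])

```text
time_s: 6.6
tcp_pos: [0.6455, 0.0648, 0.1393]
tcp_rot: [0.679, 0.734, 0.0, -0.0]
wrist_force: [0.1, -0.9, -1.6]
grip_width: 0.039
finger_force: 60.6
```

```bash
python3 go.py .644 .063 .0857; python3 w.py w2 .05
```

```text
t 6.60 tcp [0.6455 0.0648 0.1393] yaw_y 4.5 shift mm [-1.7 -1.6 53.6]
steel px 282 309 xy 0.6495 0.0364 deq 36.2 denc 69.5 mm
steel px 346 226 xy 0.6757 0.0821 deq 17.0 denc 37.2 mm
steel px 208 221 xy 0.6113 0.0792 deq 19.4 denc 40.1 mm
steel px 207 116 xy 0.6097 0.1272 deq 8.9 denc 16.6 mm
steel px 232 6 xy 0.6182 0.1710 deq 10.4 denc 27.3 mm
cork px 276 347 xy 0.6502 -0.0134 deq 50.8 denc 71.0 mm
cork px 287 205 xy 0.6497 0.0803 deq 47.6 denc 69.6 mm
cork px 276 77 xy 0.6378 0.1466 deq 70.0 denc 70.7 mm
```

View pics/w2.png

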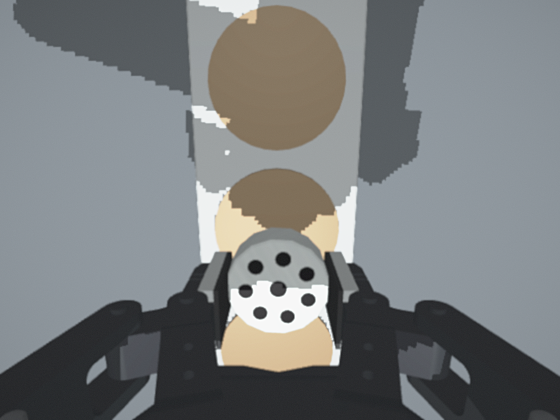

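The wrist view shows C held flat between the pads at about (278,282), above the third pad. Lower it gently.

Request:
carry_out(plan=[[[-0.001,-0.001,0.015],0],[[0,0,0.018],0],[[0,0,0.01],0],[[0,0,0.005],0],[[0,0,0.002],0],[[0,0,0],0],[[0,0,0],0]])

```text
time_s: 7.52
tcp_pos: [0.644, 0.0619, 0.0905]
tcp_rot: [0.679, 0.734, 0.0, 0.0]
wrist_force: [-0.0, 0.8, -0.7]
grip_width: 0.0388
finger_force: 60.6
```

Request:
carry_out(plan=[[[0,0,0.001],0],[[0,0,0.001],0],[[0,0,0],0],[[0,0,0],0]])

```text
time_s: 8.02
tcp_pos: [0.6436, 0.0619, 0.0878]
tcp_rot: [0.679, 0.734, -0.0, -0.0]
wrist_force: [0.1, -0.3, -1.5]
grip_width: 0.0386
finger_force: 60.6
```

Request:
carry_out(plan=[[[0.002,0,0.001],0],[[0,0,0.001],0],[[0,0,0],0],[[0,0,0],0]])

```text
time_s: 8.52
tcp_pos: [0.6434, 0.0639, 0.0859]
tcp_rot: [0.679, 0.734, -0.0, -0.0]
wrist_force: [-0.4, -1.1, -1.4]
grip_width: 0.0385
finger_force: 60.6
```

Request:
carry_out(plan=[[[0,0,0.0007],0],[[0,0,0],0]])

```text
time_s: 8.78
tcp_pos: [0.6436, 0.0639, 0.0855]
tcp_rot: [0.679, 0.734, 0.0, 0.0]
wrist_force: [-1.3, 0.4, 1.1]
grip_width: 0.0386
finger_force: 60.9
```

Request:
carry_out(plan=[[[0,0,0],0],[[0,0,0],0],[[0,0,0],0],[[0,0,0],0],[[0,0,-0.02],0],[[0,0,-0.03],0],[[0,0,-0.03],0],[[0,0,0],0]], hand=-1)

```text
time_s: 9.78
tcp_pos: [0.6458, 0.0638, 0.1699]
tcp_rot: [0.679, 0.734, 0.002, 0.003]
wrist_force: [0.7, -0.8, -0.8]
grip_width: 0.0856
finger_force: 0.0
```

```bash
python3 m.py | head -12; python3 go.py .4402 .0835 .165
```

```text
top steel px 400 260 xy 0.4565 -0.2414 deq 52.3 denc 54.5 mm
top steel px 522 162 xy 0.6578 -0.4850 deq 37.9 denc 49.1 mm
top cork px 279 267 xy 0.4363 -0.0046 deq 40.2 denc 43.0 mm
top cork px 207 161 xy 0.6441 0.1452 deq 58.9 denc 69.3 mm
top cork px 291 160 xy 0.6496 -0.0236 deq 60.5 denc 70.1 mm
top cork px 329 158 xy 0.6566 -0.0990 deq 67.7 denc 69.9 mm
top black px 243 153 xy 0.6605 0.0741 deq 34.9 denc 81.1 mm
scene steel px 156 298 xy 0.4574 -0.2441 deq 54.8 denc 62.3 mm
scene steel px 263 186 xy 0.4422 0.0788 deq 35.8 denc 47.7 mm
scene steel px 359 183 xy 0.6048 0.1978 deq 42.2 denc 64.4 mm
scene steel px 411 135 xy 0.6328 0.4456 deq 119.2 denc 163.7 mm
scene steel px 505 125 xy 0.8198 0.6312 deq 143.4 denc 197.3 mm
t 9.88 tcp [0.6436 0.0639 0.166 ] yaw_y 4.4 shift mm [  35.2 -201.3    0.8]
```

C is released. Next is D.

Request:
carry_out(plan=[[[0.005,-0.029,0],0],[[0.005,-0.029,0],0],[[0.005,-0.029,0],0],[[0.005,-0.029,0],0],[[0.005,-0.029,0],0],[[0.005,-0.029,0],0],[[0.005,-0.027,0],0],[[0,0,0],0]])

```text
time_s: 10.88
tcp_pos: [0.4379, 0.0837, 0.1639]
tcp_rot: [0.679, 0.734, -0.001, -0.001]
wrist_force: [1.2, 0.1, -0.3]
grip_width: 0.0852
finger_force: 0.0
```

```bash
python3 w.py w3; python3 go.py .4402 .0845 .0745
```

```text
steel px 493 411 xy 0.6121 -0.0554 deq 19.5 denc 29.7 mm
steel px 283 216 xy 0.4400 0.0861 deq 29.0 denc 29.7 mm
steel px 536 198 xy 0.6008 0.0971 deq 61.8 denc 212.0 mm
cork px 268 337 xy 0.4368 -0.0052 deq 39.4 denc 49.5 mm
cork px 543 271 xy 0.6203 0.0596 deq 34.1 denc 66.9 mm
t 10.93 tcp [0.4396 0.0835 0.1645] yaw_y 4.4 shift mm [ 1.   0.8 90. ]
```

View pics/w3.png

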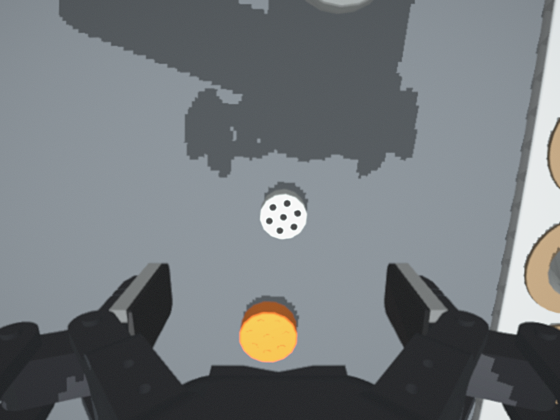

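D is at pixel (283,216), world (0.440, 0.086), and orange is clear of the fingers at (268,335). Descend.

Request:
carry_out(plan=[[[0.002,0,0.02],0],[[0,0,0.025],0],[[0,0,0.02],0],[[0,0,0.014],0],[[0,0,0.006],0],[[0,0,0.003],0],[[0,0,0],0],[[0,0,0],0]])

```text
time_s: 11.92
tcp_pos: [0.4406, 0.0853, 0.0777]
tcp_rot: [0.679, 0.734, 0.0, 0.0]
wrist_force: [0.1, -0.5, -0.4]
grip_width: 0.0854
finger_force: 0.0
```

Request:
carry_out(plan=[[[0,0,0],0]])

```text
time_s: 12.05
tcp_pos: [0.4405, 0.0853, 0.0777]
tcp_rot: [0.679, 0.734, 0.0, 0.0]
wrist_force: [0.6, -0.6, -0.0]
grip_width: 0.0853
finger_force: 0.0
```

Request:
carry_out(plan=[[[0,0,0.0015],0],[[0,0,0],0],[[0,0,0],0]])

```text
time_s: 12.42
tcp_pos: [0.4402, 0.0853, 0.0757]
tcp_rot: [0.679, 0.734, -0.0, -0.0]
wrist_force: [1.0, -0.5, 0.2]
grip_width: 0.0855
finger_force: 0.0
```

Request:
carry_out(plan=[[[0,0,0],0],[[0,0,0],0],[[0,0,0],0],[[0,0,0],0],[[0,0,0],0],[[0,0,0],0],[[0,0,0],0]], hand=1)

```text
time_s: 13.3
tcp_pos: [0.4403, 0.0854, 0.076]
tcp_rot: [0.679, 0.734, 0.0, 0.0]
wrist_force: [-3.0, 0.1, 5.3]
grip_width: 0.0276
finger_force: 58.7
```

Request:
carry_out(plan=[[[0,0,-0.005],0],[[0,0,-0.015],0],[[0,0,-0.025],0],[[0,0,-0.02],0],[[0,0,-0.005],0],[[0,0,0],0]])

```text
time_s: 14.05
tcp_pos: [0.4403, 0.0853, 0.1461]
tcp_rot: [0.679, 0.734, 0.0, 0.0]
wrist_force: [0.7, 0.4, -0.7]
grip_width: 0.0275
finger_force: 59.2
```

```bash
python3 go.py .6375 .1455 .147
```

```text
t 14.05 tcp [0.4403 0.0853 0.1461] yaw_y 4.4 shift mm [ 44.8 201.2  -0.8]
```

Request:
carry_out(plan=[[[0.003,0.015,0],0],[[0.006,0.03,0],0],[[0.008,0.036,0],0],[[0.008,0.036,0],0],[[0.008,0.035,0],0],[[0.008,0.03,0],0],[[0.004,0.019,0],0],[[0,0,0],0]])

```text
time_s: 15.05
tcp_pos: [0.6382, 0.1461, 0.1442]
tcp_rot: [0.679, 0.734, -0.0, -0.0]
wrist_force: [-0.4, -0.5, -0.2]
grip_width: 0.027
finger_force: 59.3
```

```bash
python3 go.py .6375 .1455 .089
```

```text
t 15.05 tcp [0.6382 0.1461 0.1442] yaw_y 4.4 shift mm [-0.6 -0.7 55.2]
```

Request:
carry_out(plan=[[[0,-0.001,0.015],0],[[0,0,0.018],0],[[0,0,0.012],0],[[0,0,0.006],0],[[0,0,0.002],0],[[0,0,0],0],[[0,0,0],0]])

```text
time_s: 15.92
tcp_pos: [0.6366, 0.1456, 0.0934]
tcp_rot: [0.679, 0.734, 0.0, 0.0]
wrist_force: [-0.0, -0.2, -0.6]
grip_width: 0.0276
finger_force: 59.3
```

Request:
carry_out(plan=[[[0,0,0.001],0],[[0,0,0],0],[[0,0,0],0]])

```text
time_s: 16.3
tcp_pos: [0.6361, 0.1456, 0.0918]
tcp_rot: [0.679, 0.734, 0.0, 0.0]
wrist_force: [0.1, -0.1, -2.4]
grip_width: 0.0279
finger_force: 59.3
```

Request:
carry_out(plan=[[[0,0.001,0.001],0],[[0,0,0.001],0],[[0,0,0.0005],0],[[0,0,0],0],[[0,0,0],0]])

```text
time_s: 16.92
tcp_pos: [0.6371, 0.1457, 0.0891]
tcp_rot: [0.679, 0.734, -0.0, -0.0]
wrist_force: [-1.1, 0.2, -0.3]
grip_width: 0.0272
finger_force: 59.3
```

Request:
carry_out(plan=[[[0,0,0.0005],0],[[0,0,0],0]])

```text
time_s: 17.18
tcp_pos: [0.6372, 0.1457, 0.0891]
tcp_rot: [0.679, 0.734, -0.0, 0.0]
wrist_force: [-3.3, -0.4, 4.5]
grip_width: 0.0273
finger_force: 59.6
```

Request:
carry_out(plan=[[[0,0,0],0],[[0,0,0],0],[[0,0,0],0],[[0,0,0],0],[[0,0,-0.02],0],[[0,0,-0.03],0],[[0,0,-0.03],0],[[0,0,0],0]], hand=-1)

```text
time_s: 18.18
tcp_pos: [0.6395, 0.1459, 0.1735]
tcp_rot: [0.679, 0.734, 0.003, 0.003]
wrist_force: [0.3, -0.2, 0.2]
grip_width: 0.0851
finger_force: 0.0
```

```bash
python3 go.py .461 .24 .165
```

```text
t 18.18 tcp [0.6395 0.1459 0.1735] yaw_y 4.4 shift mm [ 107.6 -170.7    7.2]
```

Contact was felt and D is released. Next is A.

Request:
carry_out(plan=[[[0.016,-0.024,0],0],[[0.016,-0.025,0],0],[[0.016,-0.025,0],0],[[0.016,-0.025,0],0],[[0.016,-0.025,0],0],[[0.016,-0.025,0],0],[[0.012,-0.02,0],0],[[0,0,0],0]])

```text
time_s: 19.18
tcp_pos: [0.4589, 0.2409, 0.1684]
tcp_rot: [0.679, 0.734, -0.0, -0.0]
wrist_force: [-0.2, 0.1, -0.0]
grip_width: 0.0854
finger_force: 0.0
```

```bash
python3 w.py w4; python3 go.py .461 .24 .0705
```

```text
steel px 507 273 xy 0.6189 0.2117 deq 66.6 denc 111.9 mm
steel px 281 217 xy 0.4607 0.2406 deq 61.6 denc 62.6 mm
cork px 513 42 xy 0.5882 0.3581 deq 40.3 denc 65.1 mm
t 19.23 tcp [0.4601 0.2406 0.1688] yaw_y 4.5 shift mm [-0.7  0.9 98.3]
```

Request:
carry_out(plan=[[[0,0.001,0.02],0],[[0,0,0.028],0],[[0,0,0.02],0],[[0,0,0.015],0],[[0,0,0.01],0],[[0,0,0.004],0],[[0,0,0],0],[[0,0,0],0]])

```text
time_s: 20.23
tcp_pos: [0.4618, 0.2406, 0.0723]
tcp_rot: [0.679, 0.734, 0.001, 0.0]
wrist_force: [0.1, -0.9, 0.0]
grip_width: 0.0857
finger_force: 0.0
```

```bash
python3 go.py .4607 .2405 .070
```

```text
t 20.23 tcp [0.4618 0.2406 0.0723] yaw_y 4.4 shift mm [ 0.  -1.1  2.3]
```

Request:
carry_out(plan=[[[0,-0.001,0.002],0],[[0,0,0],0],[[0,0,0],0]])

```text
time_s: 20.6
tcp_pos: [0.4603, 0.2404, 0.0698]
tcp_rot: [0.679, 0.734, 0.0, 0.0]
wrist_force: [-0.6, -0.5, -0.1]
grip_width: 0.0854
finger_force: 0.0
```

Request:
carry_out(plan=[[[0,0,0],0],[[0,0,0],0],[[0,0,0],0],[[0,0,0],0],[[0,0,0],0],[[0,0,0],0]], hand=1)

```text
time_s: 21.35
tcp_pos: [0.4607, 0.2404, 0.0705]
tcp_rot: [0.679, 0.734, 0.0, 0.0]
wrist_force: [-2.6, -0.9, 6.7]
grip_width: 0.0609
finger_force: 64.3
```

Request:
carry_out(plan=[[[0,0,-0.005],0],[[0,0,-0.015],0],[[0,0,-0.025],0],[[0,0,-0.025],0],[[0,0,-0.01],0],[[0,0,0],0]])

```text
time_s: 22.1
tcp_pos: [0.4606, 0.2404, 0.1504]
tcp_rot: [0.679, 0.734, 0.001, 0.0]
wrist_force: [-0.4, -1.1, -4.5]
grip_width: 0.0608
finger_force: 66.1
```

```bash
python3 go.py .6563 -.099 .15
```

```text
t 22.10 tcp [0.4606 0.2404 0.1504] yaw_y 4.4 shift mm [-353.5  169.     0.6]
```

Request:
carry_out(plan=[[[-0.012,0.006,0],0],[[-0.024,0.012,0],0],[[-0.034,0.016,0],0],[[-0.034,0.016,0],0],[[-0.034,0.016,0],0],[[-0.034,0.016,0],0],[[-0.034,0.016,0],0],[[-0.034,0.016,0],0]])

```text
time_s: 23.1
tcp_pos: [0.5923, 0.0078, 0.1482]
tcp_rot: [0.68, 0.734, -0.001, -0.001]
wrist_force: [-0.0, 0.6, -3.5]
grip_width: 0.0607
finger_force: 66.0
```

Request:
carry_out(plan=[[[-0.034,0.018,0],0],[[-0.034,0.016,0],0],[[-0.024,0.012,0],0],[[-0.012,0.006,0],0],[[-0.006,0.002,0],0],[[0,0,0],0],[[0,0,0],0]])

```text
time_s: 23.98
tcp_pos: [0.6543, -0.0947, 0.1495]
tcp_rot: [0.679, 0.734, -0.0, -0.0]
wrist_force: [0.0, 0.3, -3.2]
grip_width: 0.0605
finger_force: 66.0
```

```bash
python3 go.py .6563 -.099 .0835
```

```text
t 23.98 tcp [ 0.6543 -0.0947  0.1495] yaw_y 4.5 shift mm [-4.5  1.7 66. ]
```

Request:
carry_out(plan=[[[-0.004,0.002,0.015],0],[[0,0,0.02],0],[[0,0,0.015],0],[[0,0,0.008],0],[[0,0,0.004],0],[[0,0,0],0],[[0,0,0],0],[[0,0,0],0]])

```text
time_s: 24.98
tcp_pos: [0.6574, -0.0996, 0.0884]
tcp_rot: [0.679, 0.734, 0.0, 0.001]
wrist_force: [0.4, -1.0, -3.1]
grip_width: 0.0606
finger_force: 66.1
```

Request:
carry_out(plan=[[[0,0,0.001],0],[[0,0,0],0],[[0,0,0],0]])

```text
time_s: 25.35
tcp_pos: [0.657, -0.0995, 0.0867]
tcp_rot: [0.679, 0.734, -0.0, -0.0]
wrist_force: [0.4, -0.0, -3.3]
grip_width: 0.0608
finger_force: 66.1
```

Request:
carry_out(plan=[[[0,-0.001,0.001],0],[[0,0,0.001],0],[[0,0,0.0005],0],[[0,0,0],0],[[0,0,0],0]])

```text
time_s: 25.98
tcp_pos: [0.6561, -0.0996, 0.0842]
tcp_rot: [0.679, 0.734, 0.0, 0.0]
wrist_force: [0.1, 0.3, -3.2]
grip_width: 0.0607
finger_force: 66.1
```

Request:
carry_out(plan=[[[0,0,0.0007],0],[[0,0,0.0005],0],[[0,0,0],0],[[0,0,0],0]])

```text
time_s: 26.48
tcp_pos: [0.6562, -0.0996, 0.0836]
tcp_rot: [0.679, 0.734, 0.0, 0.0]
wrist_force: [-3.3, 0.7, 3.9]
grip_width: 0.0606
finger_force: 66.6
```

Contact. Release A, then go to B.

Request:
carry_out(plan=[[[0,0,0],0],[[0,0,0],0],[[0,0,0],0],[[0,0,0],0],[[0,0,-0.02],0],[[0,0,-0.03],0],[[0,0,-0.035],0],[[0,0,0],0]], hand=-1)

```text
time_s: 27.48
tcp_pos: [0.6586, -0.1004, 0.1736]
tcp_rot: [0.679, 0.734, 0.002, 0.004]
wrist_force: [0.0, -0.5, 0.1]
grip_width: 0.0851
finger_force: 0.0
```

```bash
python3 go.py .4568 -.241 .165
```

```text
t 27.48 tcp [ 0.6586 -0.1004  0.1736] yaw_y 4.4 shift mm [-124.6 -212.1    7.4]
```

Request:
carry_out(plan=[[[-0.018,-0.03,0],0],[[-0.018,-0.03,0],0],[[-0.018,-0.03,0],0],[[-0.018,-0.03,0],0],[[-0.018,-0.03,0],0],[[-0.018,-0.03,0],0],[[-0.015,-0.03,0],0],[[0,0,0],0]])

```text
time_s: 28.48
tcp_pos: [0.4546, -0.2391, 0.168]
tcp_rot: [0.68, 0.733, -0.0, -0.0]
wrist_force: [0.9, -0.1, 0.8]
grip_width: 0.0855
finger_force: 0.0
```

```bash
python3 w.py w5; python3 go.py .4568 -.241 .072
```

```text
steel px 282 218 xy 0.4569 -0.2400 deq 50.8 denc 51.7 mm
steel px 551 127 xy 0.6173 -0.1702 deq 30.7 denc 92.2 mm
t 28.52 tcp [ 0.4557 -0.2387  0.1682] yaw_y 4.3 shift mm [-2.3  0.9 96.2]
```

Request:
carry_out(plan=[[[-0.001,0.001,0.02],0],[[0,0,0.028],0],[[0,0,0.02],0],[[0,0,0.015],0],[[0,0,0.008],0],[[0,0,0.003],0],[[0,0,0],0],[[0,0,0],0]])

```text
time_s: 29.52
tcp_pos: [0.4576, -0.2396, 0.0746]
tcp_rot: [0.679, 0.734, 0.0, 0.001]
wrist_force: [0.5, 0.5, 0.4]
grip_width: 0.0856
finger_force: 0.0
```

```bash
python3 go.py .4569 -.24 .072
```

```text
t 29.52 tcp [ 0.4576 -0.2396  0.0746] yaw_y 4.4 shift mm [-0.3 -0.7  2.6]
```

Request:
carry_out(plan=[[[0,0,0.002],0],[[0,0,0],0],[[0,0,0],0]])

```text
time_s: 29.9
tcp_pos: [0.4572, -0.2393, 0.072]
tcp_rot: [0.679, 0.734, -0.0, 0.0]
wrist_force: [-0.2, 0.2, -0.6]
grip_width: 0.085
finger_force: 0.0
```

Request:
carry_out(plan=[[[0,0,0],0],[[0,0,0],0],[[0,0,0],0],[[0,0,0],0],[[0,0,0],0],[[0,0,0],0]], hand=1)

```text
time_s: 30.65
tcp_pos: [0.4575, -0.2394, 0.0725]
tcp_rot: [0.679, 0.734, 0.0, 0.0]
wrist_force: [-0.9, 1.5, 4.7]
grip_width: 0.0495
finger_force: 61.6
```

Request:
carry_out(plan=[[[0,0,-0.005],0],[[0,0,-0.015],0],[[0,0,-0.03],0],[[0,0,-0.035],0],[[0,0,-0.015],0],[[0,0,0],0]])

```text
time_s: 31.4
tcp_pos: [0.4577, -0.2397, 0.1732]
tcp_rot: [0.679, 0.734, 0.0, 0.001]
wrist_force: [-0.5, -0.0, -2.8]
grip_width: 0.0498
finger_force: 62.7
```

```bash
python3 go.py .6503 -.0175 .17
```

```text
t 31.40 tcp [ 0.4577 -0.2397  0.1732] yaw_y 4.4 shift mm [206.8 209.1   3.2]
```

Request:
carry_out(plan=[[[0.012,0.012,0],0],[[0.026,0.026,0],0],[[0.034,0.034,0],0],[[0.034,0.034,0],0],[[0.034,0.034,0],0],[[0.034,0.034,0],0],[[0.022,0.023,0],0],[[0.01,0.01,0],0]])

```text
time_s: 32.4
tcp_pos: [0.6478, -0.0153, 0.1698]
tcp_rot: [0.678, 0.735, -0.001, -0.001]
wrist_force: [-0.7, 1.0, -2.5]
grip_width: 0.0499
finger_force: 62.8
```

Request:
carry_out(plan=[[[0,0,0.01],0],[[0,0,0.02],0],[[0,0,0.02],0],[[0,0,0.01],0],[[0,0,0],0],[[0,0,0],0]])

```text
time_s: 33.15
tcp_pos: [0.6482, -0.0183, 0.1126]
tcp_rot: [0.679, 0.734, 0.0, 0.0]
wrist_force: [-0.1, -0.0, -1.6]
grip_width: 0.0496
finger_force: 62.8
```

```bash
python3 go.py .6503 -.0175 .0855
```

```text
t 33.15 tcp [ 0.6482 -0.0183  0.1126] yaw_y 4.4 shift mm [ 0.7  2.1 27.1]
```

Request:
carry_out(plan=[[[0.001,0.002,0.01],0],[[0,0,0.008],0],[[0,0,0.004],0],[[0,0,0.001],0],[[0,0,0.001],0],[[0,0,0],0],[[0,0,0],0]])

```text
time_s: 34.02
tcp_pos: [0.6498, -0.0169, 0.0882]
tcp_rot: [0.679, 0.734, 0.0, 0.0]
wrist_force: [0.0, -0.9, -2.5]
grip_width: 0.0496
finger_force: 62.8
```

Request:
carry_out(plan=[[[0,0,0.001],0],[[0,0,0],0],[[0,0,0],0]])

```text
time_s: 34.4
tcp_pos: [0.6496, -0.0169, 0.087]
tcp_rot: [0.679, 0.734, -0.0, -0.0]
wrist_force: [0.3, -0.5, -2.8]
grip_width: 0.0495
finger_force: 62.8
```

Request:
carry_out(plan=[[[0,0,0.001],0],[[0,0,0.0005],0],[[0,0,0],0],[[0,0,0],0]])

```text
time_s: 34.9
tcp_pos: [0.6497, -0.0168, 0.0856]
tcp_rot: [0.679, 0.734, -0.0, -0.0]
wrist_force: [-1.1, 1.2, 0.8]
grip_width: 0.0496
finger_force: 63.1
```

Contact (the load is off the wrist). Release B and back away.

Request:
carry_out(plan=[[[0,0,0.0003],0],[[0,0,0],0]])

```text
time_s: 35.15
tcp_pos: [0.6497, -0.0169, 0.0856]
tcp_rot: [0.679, 0.734, -0.0, -0.0]
wrist_force: [-2.6, 0.7, 3.6]
grip_width: 0.0497
finger_force: 63.4
```

Request:
carry_out(plan=[[[0,0,0],0],[[0,0,0],0],[[0,0,0],0],[[0,0,0],0],[[0,0,-0.02],0],[[0,0,-0.04],0],[[0,0,-0.05],0],[[0,0,-0.04],0]], hand=-1)

```text
time_s: 36.15
tcp_pos: [0.6503, -0.017, 0.2392]
tcp_rot: [0.679, 0.734, 0.001, 0.001]
wrist_force: [0.3, 0.4, -0.0]
grip_width: 0.0851
finger_force: 0.0
```

Request:
carry_out(plan=[[[0,-0.05,0],0],[[0,-0.05,0],0],[[0,-0.05,0],0],[[0,-0.05,0],0],[[0,-0.05,0],0],[[0,-0.04,0],0],[[0,0,0],0],[[0,0,0],0]])

```text
time_s: 37.15
tcp_pos: [0.3615, -0.0396, 0.2366]
tcp_rot: [0.68, 0.734, 0.001, 0.002]
wrist_force: [-0.1, -0.2, 1.0]
grip_width: 0.0855
finger_force: 0.0
```

```bash
cat > f.py <<'E'
from h import *
from scipy.optimize import linear_sum_assignment
for n in("top","scene"):
    im=imaging.capture(n); c=cam(n); hsv=cv2.cvtColor(im,cv2.COLOR_RGB2HSV); H,S,V=[hsv[...,i].astype(int) for i in range(3)]
    a=im[100:220,140:400] if n=="top" else im[150:370,240:420]
    cv2.imwrite(f"pics/f_{n}.png",cv2.resize(a,None,fx=2.5,fy=2.5)[:,:,::-1])
    # plates are bounded by cork: restrict to inside each pad
    for y,x in((-.0995,.6565),(-.018,.6503),(.0635,.644),(.145,.6375)):
        Wi=np.linalg.inv(c[2]); q=[(x+.035*np.cos(t),y+.035*np.sin(t),.013) for t in np.arange(0,6.3,.1)]
        p=cv2.projectPoints(np.array(q),cv2.Rodrigues(Wi[:3,:3])[0],Wi[:3,3],c[0],c[1])[0]
        m=np.zeros(im.shape[:2],np.uint8); cv2.fillPoly(m,[p.astype(int)],1)
        show(n,blobs((m>0)&(S<45)&(V>(150 if n=="top" else 120)),c,.029,amin=50))
E
python3 f.py
```

```text
top px 330 156 xy 0.6564 -0.0996 deq 62.8 denc 69.0 mm
top px 289 159 xy 0.6492 -0.0190 deq 50.8 denc 58.5 mm
top px 248 161 xy 0.6430 0.0626 deq 39.6 denc 41.7 mm
top px 206 163 xy 0.6365 0.1452 deq 28.4 denc 30.5 mm
scene px 310 291 xy 0.6582 -0.1083 deq 64.4 denc 69.5 mm
scene px 330 255 xy 0.6508 -0.0252 deq 56.7 denc 65.7 mm
scene px 347 225 xy 0.6438 0.0569 deq 48.5 denc 65.3 mm
scene px 363 199 xy 0.6371 0.1396 deq 40.0 denc 66.3 mm
```

View pics/f_top.png

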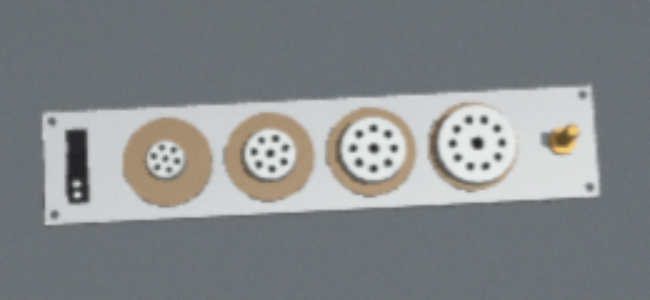

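View pics/f_scene.png

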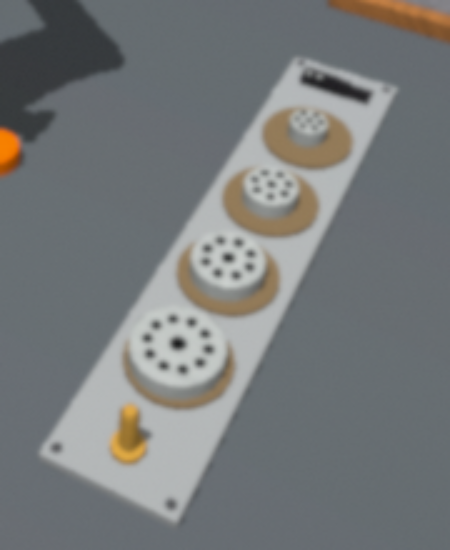

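Both views show the four plates flat on their pads. From the pin at the right end the order is A, B, C, D, and the pin and reed stop have not moved. In the top view each plate is within about 2 mm of its pad centre.

```bash
python3 -c "
from rig import bot; print(bot.hand_in())"
```

```text
the job is handed in; nothing more can be done
None
```

The job is handed in, with all four valve plates in stage order (A by the pin, D by the reed stop), each within about 2 mm of its pad centre in the last top view, and the pin and reed stop not visibly moved; hand-in returned no verdict.

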